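# Load the blue polishing pad into the spring magazine

## Robot

A 7-joint arm with a two-finger parallel gripper is mounted at the origin on the work surface. World frame = base frame: x ahead of the robot, y to its left, z up, the work surface at z = 0. Lengths are in m, angles in rad, forces in N, time in s.
With the tool pointing down it reaches from about 0.4 to 0.85 m from the base axis. Payload 10.4 kg.
Tool frame: the origin (TCP) lies between the finger pads; the fingertips stand 22 mm ahead of it and the grasp point (between the pads) lies 3 mm ahead of it; z points along the fingers, y is the line along which they close (so a half turn about z gives the same grasp; the last joint's range is limited). The gripper opens to 85 mm and grips with 20 to 120 N. Pads are 22 mm wide; open, the fingers measure 114 mm over their backs; the gripper's body (76 mm by 85 mm) begins 54 mm behind the grasp point. The pads swing forward as they close: fully open they stand 13 mm farther back than shut.
Start: joints at [-1.354, 0.332, -0.065, 1.46, 0.022, 1.35, -0.088], TCP at [0.148, 0.607, 0.253] pointing down, gripper open.
Joint ranges: [-2.6, 2.6], [-0.5, 2.12], [-1.47, 1.34], [0.16, 2.42], [-1.27, 4.41], [0.06, 2.06], [-2.6, 2.6]. Speed limits (rad/s): [2.22, 2.22, 2.79, 2.79, 3.14, 3.14, 3.14].

## Interface

Orientations are given as a unit quaternion [x, y, z, w].
In Python, from workcell import manip, camera, ticket, boxes_of, outline_of gives the robot as it stands.
- The arm moves only by the tool carry_out, never from a script. Its argument "deltas" is a list of rows, each a list of 5 numbers: the shift along the tool's x, y, z as a fraction of full scale, then the turn about the tool's z as a fraction of full scale, then the opening, from -1 (shut) to 1 (fully open), so that 0 is half open. In form: [[tx, ty, tz, spin, gripper], ...]. A call has 1 to 20 rows; each row is the pose to reach, as a shift and turn from the pose commanded when the call began, along the tool's axes at that moment; what a row does not reach only later rows make up. Full scale, the value 1, is 150 mm for a shift and 30 degrees for a turn. A row lasts 1/8 s, in which the tool goes at most 62.5 mm and 10.7 degrees, less where a joint would pass 70% of its speed; a pose out of reach is approached as far as the arm can. A call with a number of a shift or a turn outside -1 to 1 is refused whole. A call with a gripper value outside its range is refused whole. The fingers move at their own pace and stop on an object; "force" is the grip in N (left out, the last holds). Time passes only in rows, so rows that repeat a pose let the fingers close. It gives the time, the measured TCP pose, the force, the opening and the grip force at its end, in the units of the state.
- manip.get_obs(): the state, without advancing time (a new reading comes with each control period).
- camera(name): name is "scene" or "side" or "wrist"; returns a dict with "img" (420x560x3 uint8, red, green, blue), "depth" (420x560 float32, m along the optical axis (not along the pixel's ray), 0 where there is no reading), "vertical_fov" (degrees; the focal length in pixels is half the picture's height over the tangent of half this angle, whatever the lens; pixels are square), "cx", "cy" (the principal point, pixels), "R" (3x3) and "t" (3): a world point X has camera coordinates R X + t. Camera axes: x right, y down, z forward; pixel columns grow to the right and rows downward; lengths in m; the calibration is good to about 2 mm. A picture is of the moment at which its call begins.
- ticket.hand_in(): hands the job in; it is judged then, once.
Trained networks look in a picture, given as the dict that the camera call returned (one of the last four; its "shot" number tells which), for a name from the list of things; names that differ only in an ending like _2 or _b are one class to them, and where a whole thing is asked for, a point or a joint stands for the part that bears it (a point fixed in the world has none). Each returns a list of dicts, best first, with "conf" (0 to 1); they miss things now and then, are a little off and sometimes report something else, mostly with a low value. They report only what shows in the picture. A call takes as long as a camera call.
- boxes_of(query, picture): "position" ([x, y, z] in m, in world coordinates, good to about 4 mm: the middle of the surface that is visible of it).
- outline_of(query, picture): "region" (420x560 bool, what is visible of it).
The state is a dict: "clock": time; "joint_pos": joint angles; "joint_velocities": joint speeds; "tau": joint torques, N m; "position": TCP position; "ee_rot": TCP orientation; "ft_force": force on the tool from outside, world axes, zero at the start; "torque": the same for the moment, N m; "grip_width": opening from 0.0 (shut) to 1.0 (fully open); "grasp_force": force on a finger pad.
Only numpy, scipy, OpenCV 4.12 (cv2) and the standard library are available. Lean on these libraries where they do the work, as an engineer would, in place of code of your own. Each camera call takes 0.05 s, during which the arm holds its last target. There are 200 camera calls.

## Task

Load the blue polishing pad into the spring stack magazine: put it over the spindle and press it down on top of the worn grey pad until it is fully home and the orange catches have sprung out over it, then let go so that it stays held down there. Leave the red pad where it lies.

Things in the scene. Friction and masses are not known exactly. Their poses are not given: they have to be found in the camera images.
- pad_blue: The blue polishing pad: a flat rigid ring, 54 mm outside diameter, 18 mm thick, with a 32 mm hole, 40 to 85 g, lying flat on the yellow mat (whose top is at z = 2 mm). Origin: centre of its underside, on the ring's axis; z up along the axis. It can be gripped across its 54 mm outside at any yaw.
- pad_red: A red pad of the same shape and size as the blue one, origin likewise. It is not wanted: leave it alone.
- magazine: Spring stack magazine, fixed. Origin: centre of its underside, on the spindle's axis, z up; heights from here: blue base 110 x 110 mm, top at 40; steel spindle 27 mm thick, coned from 112 to its 8 mm wide tip at 124. Four orange catches stick out of it to a radius of 19.5 mm: flat undersides at 100, sloping tops up to 112; they spring in as a pad passes and snap out above it.
- follower (a joint): Travel of the sprung follower with the worn grey pad (50 mm wide): 0 up (grey top at 100 mm over the magazine's origin), grows downward, stop at 0.025 m. 2 N to start, 8 N at the end; catches add up to 7 N above 97 mm. A loose pad rests on the catches, underside at 104 to 111 mm; press it to 80 or less (0.020) to latch; it springs back to 82 (0.018). Room for fingers round it down to the base.

How it is judged:
By the outcome, as a careful person would: the job done as asked, in the order asked, and still so for the second after the job is handed in, with the robot touching nothing.
It also fails if it takes over 38 s, if anything falls off the work surface, if the arm or the gripper's body presses on something with over 40 N, if the wrist force passes 120 N, or if a joint passes its speed limit or range.

## Working session

There is one attempt and no reset: what is moved stays moved. The work goes in short steps, Python scripts to look and compute and a tool call to move; the robot and the scene stay as the last step left them, time stands still between calls to the robot, and variables do not carry over. Pictures are saved under pics/ and viewed, at most 10 in all, crops included, and the job is handed in when it is done.

Besides the shell and the picture viewer there is one more tool, called after "Emit:" as a command line: name --pt "numbers of a row" for each row, then --argument value for the rest. carry_out: Moves the arm, as the interface text tells. Its arguments: {"type":"object","properties":{"deltas":{"type":"array","items":{"type":"array","items":{"type":"number"}}},"force":{"type":"number"}},"required":["deltas"]}

```bash
mkdir -p pics
cat > h.py <<'E'
import numpy as np, cv2
from workcell import manip, camera, ticket, boxes_of, outline_of
def cloud(p,mask):
    h=p['img'].shape[0]; f=h/2/np.tan(np.radians(p['vertical_fov'])/2)
    v,u=np.nonzero(mask&(p['depth']>0)); d=p['depth'][v,u]
    c=np.stack([(u-p['cx'])/f*d,(v-p['cy'])/f*d,d],1)
    return (c-p['t'])@p['R']
def circ(P):  # top-face circle fit
    zt=np.percentile(P[:,2],90); T=P[abs(P[:,2]-zt)<.004]
    (c,r)=cv2.minEnclosingCircle(T[:,:2].astype(np.float32)); return np.round(c,4),round(r,4),round(float(np.median(T[:,2])),4)
E
python3 - <<'E'
from h import *
o=manip.get_obs(); print(o['position'],o['ee_rot'],o['grip_width'],o['clock'])
ims=[]
for n in ['scene','side','wrist']:
    p=camera(n); ims.append(p['img'])
    for q in ['pad_blue','pad_red','magazine','follower']:
        b=boxes_of(q,p); print(n,q,[(np.round(x['position'],3),round(x['conf'],2)) for x in b[:3]])
        if q!='magazine':
            g=outline_of(q,p)
            if g:
                P=cloud(p,g[0]['region']); 
                if len(P)>20: print('   circ',circ(P),len(P),round(g[0]['conf'],2))
im=np.vstack([np.hstack(ims[:2]),np.hstack([ims[2],ims[2]*0])])
cv2.imwrite('pics/a.png',cv2.resize(im[:,:,::-1],(800,600)))
E
```

```text
[0.14835074 0.60677686 0.25248595] [ 1.19575375e-01  9.92824855e-01 -7.31288389e-04 -5.69354724e-05] 0.999059421475603 0.0
scene pad_blue [(array([ 0.465, -0.032,  0.014]), 0.83)]
   circ (array([ 0.4614, -0.0399]), 0.0282, 0.0203) 432 0.89
scene pad_red [(array([ 0.626, -0.17 ,  0.016]), 0.75)]
   circ (array([ 0.6284, -0.1759]), 0.0266, 0.0207) 340 0.94
scene magazine [(array([0.55 , 0.278, 0.046]), 0.62)]
scene follower [(array([0.548, 0.277, 0.103]), 0.62)]
   circ (array([0.5374, 0.2646]), 0.0247, 0.1024) 578 0.82
side pad_blue [(array([ 0.456, -0.036,  0.02 ]), 0.86)]
   circ (array([ 0.4617, -0.0379]), 0.0277, 0.0197) 620 0.83
side pad_red [(array([ 0.626, -0.172,  0.016]), 0.79)]
   circ (array([ 0.6283, -0.1761]), 0.028, 0.0196) 421 0.71
side magazine [(array([0.52 , 0.28 , 0.041]), 0.95)]
side follower [(array([0.521, 0.274, 0.099]), 0.77)]
   circ (array([0.5366, 0.2651]), 0.0246, 0.1011) 551 0.81
wrist pad_blue []
wrist pad_red []
wrist magazine [(array([0.47 , 0.254, 0.006]), 0.74)]
wrist follower []
```

View pics/a.png

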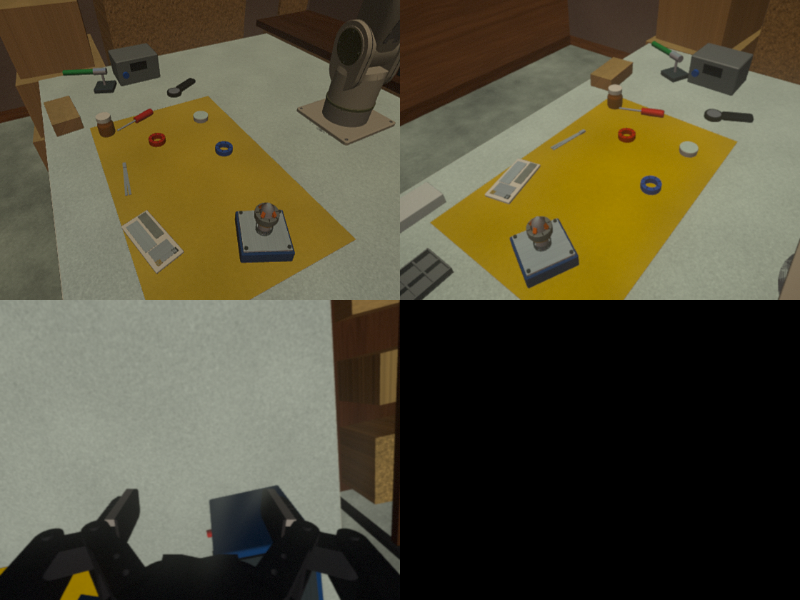

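Emit:
carry_out --pt "-0.4 -0.4 0 0 1" --pt "-0.7 -0.7 0 0 1" --pt "-1 -1 0 0 1" --pt "-1 -1 0 0 1"

```text
clock: 1.7
position: [0.2609, 0.4228, 0.2537]
ee_rot: [0.122, 0.993, 0.0, 0.0]
ft_force: [-0.8, 0.7, 0.4]
grip_width: 0.999
grasp_force: 0.0
```

Emit:
carry_out --pt "-0.4 -0.4 0 0 1" --pt "-0.7 -0.7 0 0 1" --pt "-1 -1 0 0 1" --pt "-1 -1 0 0 1"

```text
clock: 2.2
position: [0.3703, 0.2412, 0.2537]
ee_rot: [0.122, 0.993, 0.0, 0.0]
ft_force: [-0.1, 0.8, 0.0]
grip_width: 0.998
grasp_force: 0.0
```

Emit:
carry_out --pt "-0.4 -0.4 0 0 1" --pt "-0.7 -0.7 0 0 1" --pt "-1 -1 0.3 0 1" --pt "-1 -1 0.5 0 1" --pt "-1 -1 0.5 0 1"

```text
clock: 2.82
position: [0.4776, 0.0603, 0.1756]
ee_rot: [0.122, 0.993, -0.002, -0.002]
ft_force: [-0.4, 1.3, -0.1]
grip_width: 0.999
grasp_force: 0.0
```

```bash
cat >> h.py <<'E'
from scipy.spatial.transform import Rotation
def rel(o,tgt):
    R=Rotation.from_quat(o['ee_rot']).as_matrix(); return np.round(R.T@(np.array(tgt)-o['position'])/.15,3)
E
python3 - <<'E'
from h import *
o=manip.get_obs(); print(o['position'],o['ee_rot'],o['joint_pos'],o['clock'])
p=camera('wrist'); cv2.imwrite('pics/b.png',p['img'][:,:,::-1])
g=outline_of('pad_blue',p)
for x in g[:2]: P=cloud(p,x['region']); print(x['conf'],circ(P),len(P))
print(rel(o,[.4615,-.039,.1]))
E
```

```text
[0.4776292  0.06032644 0.17561953] [ 0.12175     0.99255747 -0.00154961 -0.00205017] [-0.71233903  0.07226973  0.51529641  1.95047146 -0.03746873  1.13334911
  1.14457546] 2.825
0.83 (array([ 0.4602, -0.0391]), 0.0271, 0.0209) 1890
[-0.058 -0.667  0.506]
```

View pics/b.png

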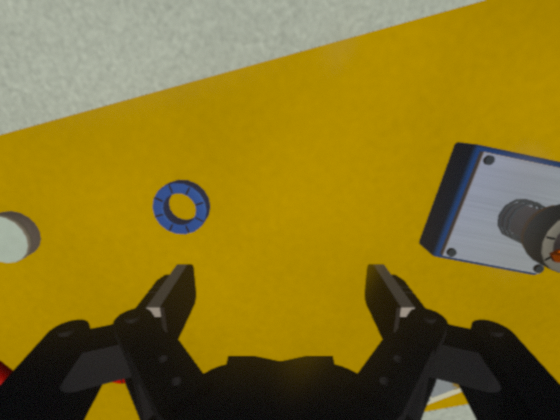

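Emit:
carry_out --pt "-0.03 -0.33 0.25 0 1" --pt "-0.05 -0.65 0.5 0 1" --pt "-0.05 -0.65 0.5 0 1"

```text
clock: 3.3
position: [0.4613, -0.0352, 0.1025]
ee_rot: [0.121, 0.993, -0.0, -0.001]
ft_force: [0.8, 0.7, 0.5]
grip_width: 0.999
grasp_force: 0.0
```

Run:
```python
from h import *
o=manip.get_obs(); print(o['position'],o['clock'])
p=camera('wrist'); cv2.imwrite('pics/c.png',p['img'][:,:,::-1])
R=Rotation.from_quat(o['ee_rot']).as_matrix()
m=np.zeros((420,560),bool); m[200:420]=1
T=(cloud(p,m)-o['position'])@R   # tool frame
T=T[(abs(T[:,1])<.06)&(abs(T[:,0])<.03)]
for s in(-1,1):
    A=T[(s*T[:,1]>.03)&(T[:,2]<.05)]; print(s,len(A),'tip z',np.percentile(A[:,2],[90,97,99,100]),'y',np.percentile(s*A[:,1],[1,50,99]))
g=outline_of('pad_blue',p)
for x in g[:2]: P=cloud(p,x['region']); print(x['conf'],circ(P),len(P))
print(rel(o,[.4607,-.039,.026]))
```

```text
[ 0.46130256 -0.03524722  0.10248567] 3.3
-1 8519 tip z [-0.00980464  0.0002344   0.00450089  0.00852409] y [0.03034719 0.04487462 0.05991887]
1 9050 tip z [-0.01037331  0.00014563  0.00432058  0.00852994] y [0.03037615 0.04553595 0.05991142]
0.69 (array([ 0.4598, -0.0397]), 0.0271, 0.0209) 3101
[-0.003 -0.025  0.51 ]
```

View pics/c.png

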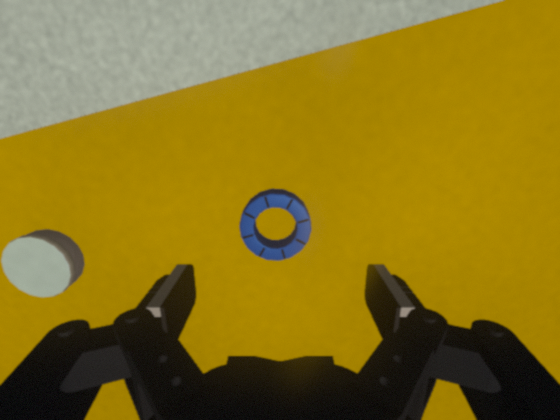

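Emit:
carry_out --pt "0 -0.03 0.35 0 1" --pt "0 -0.03 0.5 0 1" --pt "0 -0.03 0.543 0 1" --pt "0 -0.03 0.543 0 1" --pt "0 -0.03 0.543 0 -0.2" --pt "0 -0.03 0.543 0 -0.5" --pt "0 -0.03 0.543 0 -1" --pt "0 -0.03 0.543 0 -1" --pt "0 -0.03 0.543 0 -1" --pt "0 -0.03 0.543 0 -1" --force 50

```text
clock: 4.65
position: [0.4626, -0.0374, 0.0233]
ee_rot: [0.12, 0.993, 0.001, 0.001]
ft_force: [-4.5, 1.5, 17.6]
grip_width: 0.623
grasp_force: 49.1
```

Run:
```python
from h import *
o=manip.get_obs(); print(o['position'],o['grip_width']*85,o['grasp_force'],o['ft_force'],o['clock'])
```

```text
[ 0.46256198 -0.03742969  0.02329754] 52.94460816711033 49.10839922726154 [-4.48675998  1.49283607 17.59807665] 4.65
```

Emit:
carry_out --pt "0 0 -0.2 0 -1" --pt "0 0 -0.5 0 -1" --pt "0 0 -0.9 0 -1" --pt "0 0.3 -1 0 -1" --pt "0 0.6 -1 0 -1" --pt "0 0.9 -1 0 -1" --pt "0 0.9 -1 0 -1"

```text
clock: 5.52
position: [0.4939, 0.097, 0.1721]
ee_rot: [0.117, 0.993, 0.0, 0.0]
ft_force: [0.5, -1.0, -1.3]
grip_width: 0.614
grasp_force: 52.8
```

Emit:
carry_out --pt "0 0.3 -0.2 0 -1" --pt "0 0.6 -0.2 0 -1" --pt "0 0.8 -0.2 0 -1" --pt "0 0.8 -0.2 0 -1" --pt "0 0.8 -0.2 0 -1"

```text
clock: 6.15
position: [0.5224, 0.2083, 0.202]
ee_rot: [0.12, 0.993, -0.0, 0.0]
ft_force: [-0.0, -1.2, -0.6]
grip_width: 0.612
grasp_force: 52.9
```

Run:
```python
from h import *
ims=[]
o=manip.get_obs(); print(o['position'],o['ft_force'],o['clock'])
R=Rotation.from_quat(o['ee_rot']).as_matrix(); print(R.round(4))
for n in ['wrist','scene','side']:
    p=camera(n); ims.append(p['img'])
    for q in ['pad_blue','follower']:
        for x in outline_of(q,p)[:1]:
            P=cloud(p,x['region']); print(n,q,round(x['conf'],2),circ(P),len(P),'z',np.percentile(P[:,2],[2,50,98]).round(4))
            print('  pad in tool x range',np.percentile((P-o['position'])@R,[1,99],axis=0).round(4).tolist())
    np.savez(f'{n}.npz',**{k:p[k] for k in('img','depth','vertical_fov','cx','cy','R','t')})
im=np.hstack([ims[0],ims[1][150:420,200:480].repeat(1,0)[:270].copy() if 0 else ims[1]])
cv2.imwrite('pics/d.png',cv2.resize(np.vstack([im,np.hstack([ims[2],ims[2]*0])])[:,:,::-1],(800,600)))
```

```text
[0.52240458 0.20834543 0.20197186] [-0.01469823 -1.17738992 -0.57690306] 6.15
[[-9.710e-01  2.391e-01 -0.000e+00]
 [ 2.391e-01  9.710e-01 -6.000e-04]
 [-1.000e-04 -6.000e-04 -1.000e+00]]
wrist pad_blue 0.94 (array([0.5205, 0.2081]), 0.0274, 0.1993) 7541 z [0.1838 0.199  0.2004]
  pad in tool x range [[-0.0242, -0.0256, 0.0014], [0.0283, 0.0244, 0.0197]]
wrist follower 0.85 (array([0.5358, 0.2641]), 0.0249, 0.1029) 1587 z [0.0873 0.1027 0.1042]
  pad in tool x range [[-0.0226, 0.033, 0.0976], [0.0247, 0.0805, 0.1167]]
scene pad_blue 0.97 (array([0.5236, 0.2081]), 0.0283, 0.199) 541 z [0.0031 0.1974 0.2003]
  pad in tool x range [[-0.026, -0.1934, 0.0015], [0.0819, 0.0237, 0.1998]]
scene follower 0.68 (array([0.5378, 0.2651]), 0.0246, 0.1025) 526 z [0.0806 0.1013 0.1042]
  pad in tool x range [[-0.0254, 0.0415, 0.0975], [0.0215, 0.0822, 0.1219]]
side pad_blue 0.73 (array([0.5215, 0.2095]), 0.0278, 0.1977) 1127 z [0.0013 0.1962 0.1996]
  pad in tool x range [[-0.2008, -0.1198, -0.0109], [0.0274, 0.0275, 0.2014]]
side follower 0.79 (array([0.5362, 0.264 ]), 0.0256, 0.1012) 621 z [0.0524 0.1    0.1034]
  pad in tool x range [[-0.0659, 0.0024, 0.098], [0.0237, 0.0825, 0.1913]]
```

View pics/d.png

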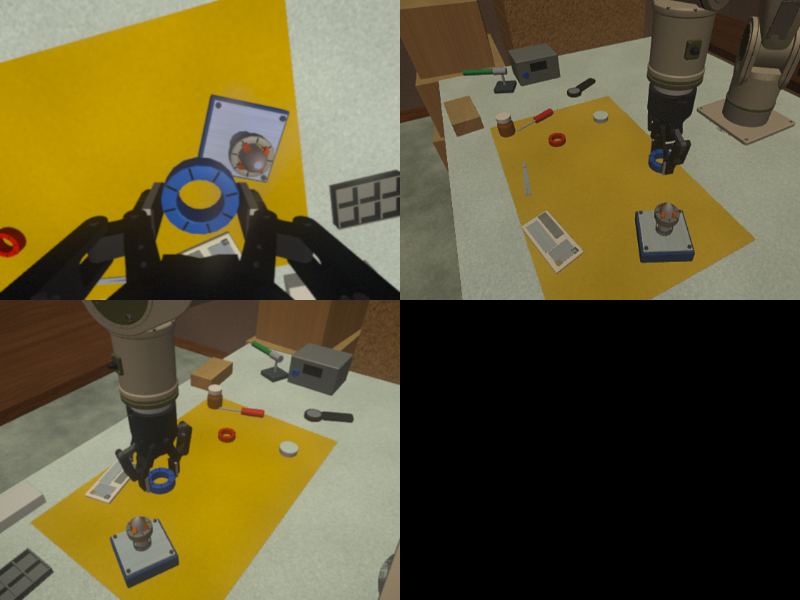

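Emit:
carry_out --pt "-0.006 0.3 0 0 -1" --pt "-0.006 0.385 0.1 0 -1" --pt "-0.006 0.385 0.27 0 -1" --pt "-0.006 0.385 0.27 0 -1"

```text
clock: 7.1
position: [0.5357, 0.2649, 0.1592]
ee_rot: [0.12, 0.993, -0.002, -0.002]
ft_force: [0.2, -0.4, -0.3]
grip_width: 0.614
grasp_force: 52.9
```

```bash
cat >> h.py <<'E'
from scipy.optimize import least_squares
def fitc(P,zt,r):  # circle of known outer radius through convex hull of top-face points
    T=P[abs(P[:,2]-zt)<.004][:,:2]; H=cv2.convexHull(T.astype(np.float32))[:,0]
    # dense hull
    L=np.roll(H,-1,0)-H; D=H[np.linalg.norm(L,axis=1)<.02]
    s=least_squares(lambda a:np.linalg.norm(H-a,axis=1)-r,H.mean(0),loss='soft_l1',f_scale=.0005)
    return s.x.round(4), round(float(np.sqrt((s.fun**2).mean())),4)
E
python3 - <<'E'
from h import *
o=manip.get_obs(); print(o['position'],o['ft_force'],o['clock'])
ims=[]
for n in ['wrist','scene','side']:
    p=camera(n)
    x=outline_of('pad_blue',p)
    if x:
        P=cloud(p,x[0]['region']);P=P[P[:,2]>.1]; zt=np.percentile(P[:,2],85); print(n,'pad',fitc(P,zt,.027),zt)
    m=np.ones((420,560),bool); Q=cloud(p,m); Q=Q[(abs(Q[:,0]-.537)<.015)&(abs(Q[:,1]-.265)<.015)&(Q[:,2]>.11)&(Q[:,2]<.135)]
    if len(Q)>10:
        # cone: radius = 4mm at tip height, 13.5 12mm lower
        s=least_squares(lambda a:Q[:,2]-a[2]+np.maximum(np.linalg.norm(Q[:,:2]-a[:2],axis=1)-.004,0)*12/9.5,[.537,.265,.126],loss='soft_l1',f_scale=.001)
        print('   tip',s.x.round(4),len(Q),np.sqrt((s.fun**2).mean()))
    h,w=120,160; f=420/2/np.tan(np.radians(p['vertical_fov'])/2); c=p['R']@np.array([.537,.265,.14])+p['t']; u=int(c[0]/c[2]*f+p['cx']);v=int(c[1]/c[2]*f+p['cy'])
    u=min(max(u,66),494);v=min(max(v,75),345)
    ims.append(cv2.resize(p['img'][v-75:v+75,u-66:u+66],(264,300)))
cv2.imwrite('pics/e.png',np.hstack(ims)[:,:,::-1])
E
```

```text
[0.53570109 0.26492744 0.15917328] [ 0.16905519 -0.38001473 -0.27398352] 7.1
wrist pad (array([0.5337, 0.2651]), 0.0004) 0.15701840523300886
   tip [0.5359 0.2643 0.127 ] 536 0.000512726885177313
scene pad (array([0.5365, 0.2656]), 0.0018) 0.1592251923211751
   tip [0.5378 0.2639 0.1247] 110 0.0015612848373169393
side pad (array([0.5367, 0.2662]), 0.0012) 0.15871235696348762
   tip [0.5375 0.2641 0.1248] 128 0.0015959003448430074
```

View pics/e.png

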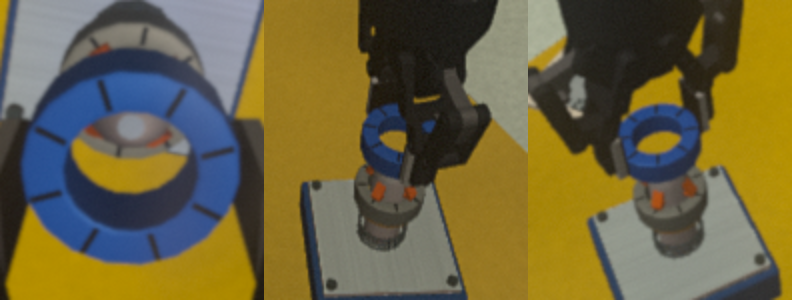

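Emit:
carry_out --pt "-0.013 -0.004 0 0 -1" --pt "-0.013 -0.004 0.06 0 -1" --pt "-0.013 -0.004 0.12 0 -1" --pt "-0.013 -0.004 0.17 0 -1" --pt "-0.013 -0.004 0.17 0 -1" --force 80

```text
clock: 8.02
position: [0.5382, 0.2646, 0.1349]
ee_rot: [0.12, 0.993, -0.0, -0.001]
ft_force: [-0.2, 0.2, 0.0]
grip_width: 0.604
grasp_force: 83.2
```

Emit:
carry_out --pt "0 0 0.03 0 -1" --pt "0 0 0.06 0 -1" --pt "0 0 0.08 0 -1" --pt "0 0 0.08 0 -1"

```text
clock: 8.52
position: [0.5393, 0.2652, 0.1248]
ee_rot: [0.12, 0.993, 0.001, 0.001]
ft_force: [-0.9, -0.3, 3.1]
grip_width: 0.6
grasp_force: 83.5
```

Emit:
carry_out --pt "0 0 0.04 0 -1" --pt "0 0 0.08 0 -1" --pt "0 0 0.12 0 -1" --pt "0 0 0.16 0 -1" --pt "0 0 0.18 0 -1" --pt "0 0 0.18 0 -1"

```text
clock: 9.28
position: [0.5394, 0.2652, 0.0986]
ee_rot: [0.12, 0.993, 0.001, 0.001]
ft_force: [-5.1, -1.7, 16.5]
grip_width: 0.601
grasp_force: 84.9
```

Run:
```python
from h import *
o=manip.get_obs(); print(o['position'],o['ft_force'],o['clock'])
ims=[]
for n in ['wrist','scene','side']:
    p=camera(n)
    x=outline_of('pad_blue',p)
    if x:
        P=cloud(p,x[0]['region']);P=P[P[:,2]>.06]; print(n,np.percentile(P[:,2],[50,85,95]),fitc(P,np.percentile(P[:,2],85),.027))
    f=420/2/np.tan(np.radians(p['vertical_fov'])/2); c=p['R']@np.array([.537,.265,.1])+p['t']; u=int(c[0]/c[2]*f+p['cx']);v=int(c[1]/c[2]*f+p['cy'])
    u=min(max(u,66),494);v=min(max(v,75),345)
    ims.append(cv2.resize(p['img'][v-75:v+75,u-66:u+66],(264,300)))
cv2.imwrite('pics/f.png',np.hstack(ims)[:,:,::-1])
```

```text
[0.53940958 0.26524281 0.09864522] [-5.07849304 -1.66429134 16.5415919 ] 9.275
wrist [0.0956542  0.09639284 0.09680152] (array([0.537 , 0.2655]), 0.0008)
scene [0.09447386 0.09595099 0.09656967] (array([0.5383, 0.2651]), 0.0037)
side [0.093188   0.09488011 0.0955568 ] (array([0.5387, 0.2651]), 0.0018)
```

View pics/f.png

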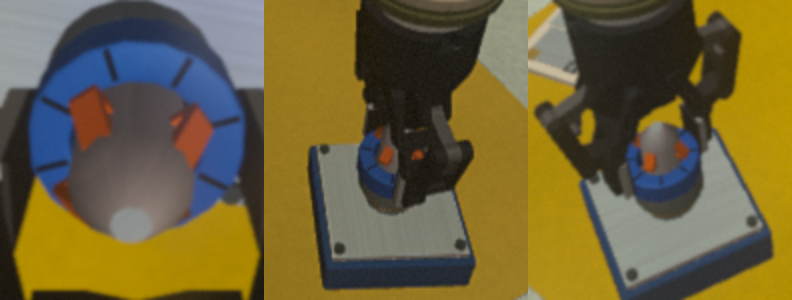

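Emit:
carry_out --pt "0.008 0.002 0.012 0 -1" --pt "0.008 0.002 0.012 0 -1" --pt "0.008 0.002 0.012 0 -1"

```text
clock: 9.95
position: [0.5394, 0.2653, 0.0984]
ee_rot: [0.12, 0.993, 0.001, 0.002]
ft_force: [-6.9, -6.0, 27.4]
grip_width: 0.606
grasp_force: 86.2
```

Emit:
carry_out --pt "0 0 0 0 -0.2" --pt "0 0 0 0 0.5" --pt "0 0 0 0 1" --pt "0 0 0 0 1" --pt "0 0 0 0 1"

```text
clock: 10.58
position: [0.5374, 0.2654, 0.0947]
ee_rot: [0.12, 0.993, -0.0, -0.0]
ft_force: [0.6, 1.0, -0.1]
grip_width: 1.002
grasp_force: 0.0
```

Emit:
carry_out --pt "0 0 -0.1 0 1" --pt "0 0 -0.4 0 1" --pt "0 0 -0.8 0 1" --pt "0 0 -1 0 1" --pt "0 0 -1 0 1"

```text
clock: 11.2
position: [0.5388, 0.2658, 0.2489]
ee_rot: [0.12, 0.993, 0.002, 0.002]
ft_force: [1.5, -0.8, -0.7]
grip_width: 1.0
grasp_force: 0.0
```

Run:
```python
from h import *
o=manip.get_obs(); print(o['position'],o['ft_force'],o['clock'])
ims=[]
for n in ['wrist','scene','side']:
    p=camera(n)
    x=outline_of('pad_blue',p)
    if x:
        P=cloud(p,x[0]['region']);P=P[P[:,2]>.06]; print(n,np.percentile(P[:,2],[50,85,95]),fitc(P,np.percentile(P[:,2],85),.027))
    f=420/2/np.tan(np.radians(p['vertical_fov'])/2); c=p['R']@np.array([.537,.265,.1])+p['t']; u=int(c[0]/c[2]*f+p['cx']);v=int(c[1]/c[2]*f+p['cy'])
    u=min(max(u,66),494);v=min(max(v,75),345)
    ims.append(cv2.resize(p['img'][v-75:v+75,u-66:u+66],(264,300)))
cv2.imwrite('pics/g.png',np.hstack(ims)[:,:,::-1])
```

```text
[0.53880504 0.26580722 0.24894985] [ 1.50551185 -0.79096069 -0.69400668] 11.2
wrist [0.10298988 0.10378081 0.10420492] (array([0.5374, 0.2649]), 0.001)
scene [0.1017564  0.10328248 0.1039535 ] (array([0.539 , 0.2651]), 0.001)
side [0.10055018 0.10200516 0.10269591] (array([0.5389, 0.2656]), 0.0006)
```

View pics/g.png

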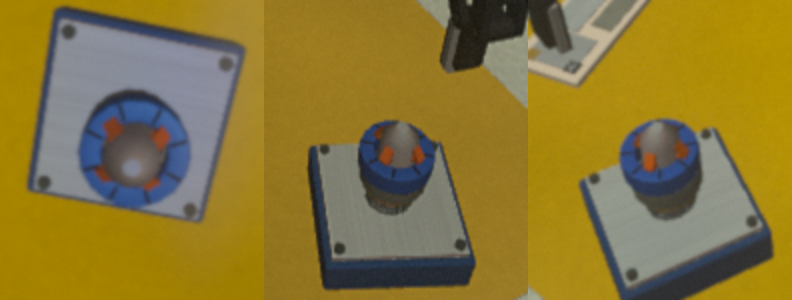

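The pad's top is at about 0.102, which puts its underside near 82 mm above the magazine's origin. The catches sit over it in all three views, at about (135,150), (400,155) and (660,155). It is latched and the gripper is clear.

```bash
python3 -c "
from workcell import ticket; print(ticket.hand_in())"
```

```text
the job is handed in; nothing more can be done
None
```

The blue pad is on the spindle, pressed fully home on the grey pad and held under the orange catches; the red pad was not touched, and I handed the job in at about 11.4 s of the 38 s allowed.

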